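# Grease the conveyor drive with its hand pump

### The job

The conveyor drive on the bench has to be greased before it goes back. With closed fingertips, push the blue handle of the shut-off valve round until it lies in line with its pipe; then press the red plunger of the grease pump all the way down and let it come right up again, stroke after stroke, until the orange-headed indicator pin on the brass block stands fully out with its green band showing. Nothing is gripped or picked up: do not touch the pin itself, leave the valve open and the plunger up at the end, and leave the other things on the bench where they are.

Things in the scene. Friction and masses are not known exactly. Their poses are not given: they have to be found in the camera images.
- drive: conveyor gear motor with grease pump on a grey plate 220 x 380 mm, fixed; origin under the plate's centre on the bench, x to the motor side (away from the robot), y along the pipe. Motor and gearbox at x = +55 mm, up to 125 mm high. In line at x = -55 mm: pump (y = +130, reservoir 69 mm wide, 111 high), valve (y = 0), brass block (y = -130, 46 x 50 mm, 78 high); pipe top 41 mm high
- plunger_top (a point): centre of the top of the plunger's red mushroom head, 40 mm in diameter and 15 mm thick; at rest 166 mm above the bench. It moves with the plunger
- plunger (a joint): stroke of the plunger in m: 0 = up at rest, 0.022 = fully down. A spring pushes it up, about 5 N at the top and 11 N at the bottom; it rises by itself when let go
- valve_axis (a point): point on the vertical turning axis of the valve handle, 84 mm above the bench, at the handle's mid height. It does not move
- valve_tip (a point): free end of the blue valve handle, on its centre line, 90 mm from its axis. The blue grip reaches from 25 to 91 mm from the axis, is 14 mm wide, 16 mm high (76 to 92 mm above the bench). Pipe and valve body below it are at most 60 mm high; 40 mm or more is clear on either side
- valve (a joint): handle angle, rad: 0 = shut, square to the pipe, pointing to the drive's -x (to the robot); 1.571 = open, in line with the pipe, pointing to the drive's -y (to the brass block), at a stop. Opens counter-clockwise seen from above; starts at 0 to 0.3, needs about 2 N at the grip, stays where it is left
- pin_top (a point): top of the indicator pin's orange head (17 mm in diameter), on top of the brass block; 93 mm above the bench with the pin in, 117 mm with the pin fully out. To be watched, not touched
- pin (a joint): how far the pin stands out, m: 0 = in, 0.024 = fully out, its 4 mm green band then clear of the gland. Starts at 0 to 0.010. With the valve open each full stroke of the plunger (fully down and up) raises it by 0.0048 (the first by 0.001 to 0.007), up to 0.024; it stays put between strokes, and more strokes then do nothing. With the valve shut strokes do nothing
- oil_bottle: small dark oil bottle with a red cap, 43 mm in diameter, 105 mm high, standing in front of the pump; origin at its foot. A bystander
- screwdriver: red-handled screwdriver, 206 mm long, lying in front of the drive; origin at its middle, underside. A bystander
- hex_key: black hex key, 31 x 88 x 6 mm, lying in front of the drive; origin at its middle, underside. A bystander
- tape_measure: yellow tape measure, 63 x 90 x 38 mm, lying on the right; origin under its middle. A bystander
- stapler: blue stapler, 34 x 157 x 48 mm, on the right; origin under its middle. A bystander

How it is judged (in metres and radians):
On the way, in this order (a step that is already met when the one before it is completed fails the run):
1. the valve handle lies in line with its pipe (within 0.15 rad) (value of joint valve above 1.42 rad), for 0.1 s.
2. the indicator pin has been pumped fully out (within 2 mm) (value of joint pin above 0.022 m), for 0.2 s.
At the end, for the whole second after the job is handed in: The valve is open (handle within 0.15 rad of in line with the pipe), the indicator pin stands fully out (at least 22 of its 24 mm) and the plunger has come up again (within 2 mm) (value of joint valve above 1.42 rad and value of joint pin above 0.022 m and value of joint plunger below 0.002 m); the robot touches nothing.
It fails at once if the indicator pin is touched (contact force between any of the arm, the fingers and pin_c0 above 0.5 N or contact force between any of the arm, the fingers and pin_c1 above 0.5 N).
It fails at once if something else on the bench is picked up or shoved (moved more than 30 mm) (distance of any of oil_bottle, screwdriver, hex_key, tape_measure, stapler from where it was at the start of the episode above 0.03 m).
It also fails if it takes over 58 s, if anything falls off the work surface, if the arm or the gripper's body presses on something with over 40 N, if the wrist force passes 120 N, or if a joint passes its speed limit or range.

### The arm

A 6-joint arm with a two-finger parallel gripper is mounted at the origin on a cart in front of the work surface, level with it; the furniture and walls round the work are solid. World frame = base frame: x ahead of the robot, y to its left, z up, the work surface at z = 0. Lengths are in m, angles in degrees, forces in N, time in s.
With the tool pointing down it reaches from about 0.25 to 0.725 m from the base axis. Payload 9.7 kg.
Tool frame: the origin (TCP) lies on the centre line of the jaws, within the pads' length; the fingertips stand 17 mm ahead of it and the grasp point (between the pads) lies 2 mm behind it (bot.tip_extent is the distance from the TCP to the fingertips, in m); z points along the fingers, y is the line along which they close (so a half turn about z gives the same grasp; the last joint's range is limited). The gripper opens to 85 mm and grips with 20 to 120 N. Pads are 22 mm wide; open, the fingers measure 114 mm over their backs; the gripper's body (76 mm by 85 mm) begins 54 mm behind the grasp point. The pads swing forward as they close: fully open they stand 13 mm farther back than shut.
Start: joints at [-70.015, 4.979, 10.078, 95.1, 0, 90], TCP at [0.188, -0.517, 0.248] pointing down, gripper open.
Joint ranges: [-179.16, 179.16], [-48.56, 103.87], [-65.8, 70.77], [-126.05, 130.52], [-82.76, 87.17], [-180, 180]. Speed limits (degrees/s): [127.2, 127.2, 147.25, 180, 180, 180].

### API

Orientations are given as [roll, pitch, yaw] about the fixed x, y, z axes, in that order (R = Rz(yaw) Ry(pitch) Rx(roll)).
In Python, from workcell import bot gives the robot as it stands.
- The arm moves only by the tool carry_out, never from a script. Its argument "moves" is text: rows parted by semicolons, each of 7 numbers parted by spaces: the shift along the tool's x, y, z in mm, then the turn, a rotation vector about the tool's x, y, z in degrees, then the finger opening in mm, from 0 to 85.4. A call has 1 to 20 rows; each row is the pose to reach, as a shift and turn from the pose commanded when the call began, along the tool's axes at that moment; what a row does not reach only later rows make up. A row lasts 1/10 s, in which the tool goes at most 50 mm and 8.59 degrees, less where a joint would pass 70% of its speed; a pose out of reach is approached as far as the arm can. A call with a gripper value outside its range is refused whole. The fingers move at their own pace and stop on an object; "force" is the grip in N (left out, the last holds). Time passes only in rows, so rows that repeat a pose let the fingers close. It gives the time, the measured TCP pose, the force, the opening and the grip force at its end, in the units of the state.
- bot.get_obs(): the state, without advancing time (a new reading comes with each control period).
- bot.camera(name): name is "side" or "top" or "wrist"; returns a dict with "img" (384x512x3 uint8, red, green, blue), "mtx" (3x3 intrinsics, pixels), "position" and "orientation" of the camera in the world; the wrist camera has in their place "mount" (4x4, takes a point from camera to tool coordinates, whose origin is the TCP and whose axes are the flange's). Camera axes: x right, y up, looking along -z (the intrinsics and any distortion apply to the point x, -y, -z); pixel columns grow to the right and rows downward; lengths in m; the calibration is good to about 2 mm. A picture is of the moment at which its call begins: read the wrist's pose just before it. There is no depth.
- bot.job_done(): hands the job in; it is judged then, once.
The state is a dict: "time": time; "q": joint angles; "qd": joint speeds; "joint_efforts": joint torques, N m; "ee_pos": TCP position; "tcp_rot": TCP orientation; "wrist_force": force on the tool from outside, world axes, zero at the start; "torque": the same for the moment, N m; "opening": finger opening in m; "grasp_force": force on a finger pad.
Only numpy, scipy, OpenCV 4.12 (cv2) and the standard library are available. Lean on these libraries where they do the work, as an engineer would, in place of code of your own. Each camera call takes 0.05 s, during which the arm holds its last target. There are 200 camera calls.

## Working session

There is one attempt and no reset: what is moved stays moved. The work goes in short steps, Python scripts to look and compute and a tool call to move; the robot and the scene stay as the last step left them, time stands still between calls to the robot, and variables do not carry over. Pictures are saved under pics/ and viewed, at most 10 in all, crops included, and the job is handed in when it is done.

Besides the shell and the picture viewer there is one more tool, called after ">>>" in YAML: its name, and indented under it one key for each argument. carry_out: Moves the arm, as the interface text tells. Its arguments: {"type":"object","properties":{"moves":{"type":"string"},"force":{"type":"number"}},"required":["moves"]}

```bash
mkdir -p pics; cat > h.py <<'E'
import numpy as np, cv2
from workcell import bot
from scipy.spatial.transform import Rotation as R
def rot(o):
    o=np.array(o,float)
    return o if o.shape==(3,3) else (R.from_quat(o).as_matrix() if o.size==4 else R.from_euler('xyz',o,degrees=True).as_matrix())
def ray(c,u,v):
    K=np.array(c['mtx']); d=np.linalg.inv(K)@[u,v,1]
    return np.array(c['position']),rot(c['orientation'])@(d*[1,-1,-1])
def onz(c,u,v,z):
    p,d=ray(c,u,v); return p+d*(z-p[2])/d[2]
def two(c1,a,c2,b):
    p,d=ray(c1,*a);q,e=ray(c2,*b)
    s=np.linalg.lstsq(np.c_[d,-e],q-p,rcond=None)[0]
    return (p+s[0]*d+q+s[1]*e)/2, np.linalg.norm(p+s[0]*d-q-s[1]*e)
E
python3 - <<'E'
from h import *
a=bot.camera('top');b=bot.camera('side')
for n,c in(('top',a),('side',b)):
    cv2.imwrite(f'pics/{n}0.png',cv2.cvtColor(c['img'],cv2.COLOR_RGB2BGR)); print({k:v for k,v in c.items() if k!='img'})
print(bot.get_obs())
E
```

```text
{'mtx': array([[361.69504764,   0.        , 251.45995355],
       [  0.        , 361.69504764, 196.72000628],
       [  0.        ,   0.        ,   1.        ]]), 'position': array([ 0.43109043, -0.126657  ,  1.10147834]), 'orientation': array([  4.55530484,   1.1537167 , -91.48463613])}
{'mtx': array([[457.80436652,   0.        , 248.20257594],
       [  0.        , 457.80436652, 192.80110174],
       [  0.        ,   0.        ,   1.        ]]), 'position': array([0.18927604, 0.96975076, 0.70462848]), 'orientation': array([  62.23465864,    0.19531957, -163.17631131])}
{'time': 0.1, 'q': array([-7.00148717e+01,  5.00826238e+00,  1.00407944e+01,  9.51000319e+01,
        2.97857267e-03,  8.99998690e+01]), 'qd': array([ 0.00345452, -0.09330642,  0.12010168, -0.0184388 ,  0.02637773,
        0.02002892]), 'joint_efforts': array([-1.58360699e-04, -5.21562088e+01,  4.65654194e+01,  1.59840711e-02,
       -1.62983406e-05, -1.81317387e-05]), 'ee_pos': array([ 0.1879292 , -0.51670776,  0.24766707]), 'tcp_rot': array([-1.79932500e+02, -2.97872488e-03,  1.99852558e+01]), 'wrist_force': array([ 0.01585688,  0.63168166, -0.87017343]), 'torque': array([-0.02369636,  0.0266188 , -0.03798004]), 'grasp_force': 0.0, 'opening': 0.08549257059494986}
```

View pics/top0.png

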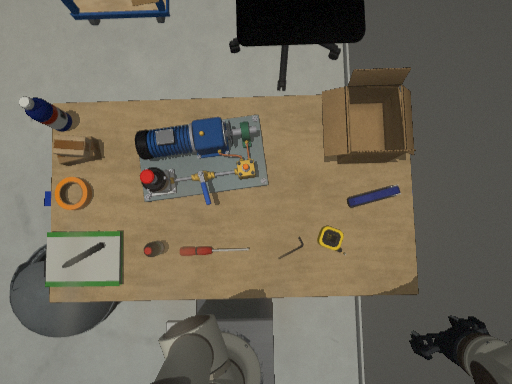

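View pics/side0.png

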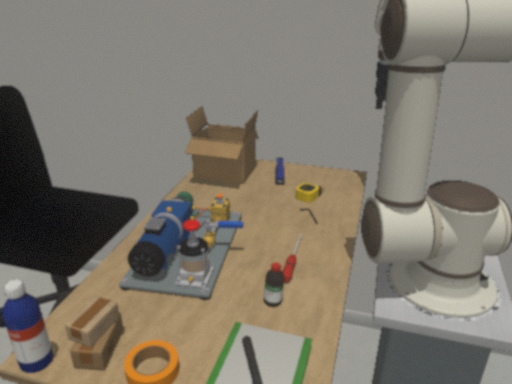

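The top view shows the red plunger at about (151,177), the blue handle from (204,178) to (210,203) and the pin on the brass block at about (246,168). In the side view the plunger is at about (192,226) and the handle at about (230,224). I'll measure these with masks next.

```bash
python3 - <<'E'
from h import *
a=bot.camera('top');b=bot.camera('side')
def blob(c,x0,x1,y0,y1,f):
    h=cv2.cvtColor(c['img'],cv2.COLOR_RGB2HSV).astype(int); m=f(h[...,0],h[...,1],h[...,2]);k=np.zeros(m.shape,bool);k[y0:y1,x0:x1]=1
    m=(m&k).astype('uint8');n,l,s,ct=cv2.connectedComponentsWithStats(m);i=1+np.argmax(s[1:,4]);return ct[i],s[i],np.argwhere(l==i)[:,::-1]
red=lambda h,s,v:((h<6)|(h>174))&(s>150)&(v>90)
blue=lambda h,s,v:(h>100)&(h<125)&(s>120)&(v>60)
org=lambda h,s,v:(h>3)&(h<16)&(s>150)&(v>120)
c,s,_=blob(a,135,170,160,195,red);print('plT',c,s,onz(a,*c,.163)); 
c2,s2,_=blob(b,175,210,215,240,red);print('plS',c2,s2,two(a,c,b,c2))
c,s,p=blob(a,192,222,172,212,blue);print('valve',c,s)
q=np.array([onz(a,u,v,.092)[:2] for u,v in p]);m=q.mean(0);w,V=np.linalg.eigh(np.cov(q.T));d=V[:,1];d=d*-np.sign(d[0]);t=(q-m)@d
print(m,d,np.degrees(np.arctan2(d[1],d[0])),t.min(),t.max(),'tip',m+d*t.max(),'axis',m+d*(t.max()-.091))
c,s,_=blob(a,235,258,155,182,org);print('pin',c,s,onz(a,*c,.095))
x=a['img'][140:220,120:280];cv2.imwrite('pics/crop.png',cv2.cvtColor(cv2.resize(x,None,fx=5,fy=5,interpolation=2),cv2.COLOR_RGB2BGR))
# plate corners (z~.01)
for u,v in((144,199),(268,185),(259,114)):print(onz(a,u,v,.01))
E
```

```text
plT [146.52121212 176.26666667] [140 169  14  15 165] [0.56789701 0.16491346 0.163     ]
plS [190.89928058 224.5971223 ] [183 220  17  11 139] (array([0.56869113, 0.16572223, 0.16099659]), np.float64(0.0010419774691106532))
valve [205.36842105 192.93684211] [201 183  10  21  95]
[0.52628362 0.02080425] [-0.96679886 -0.25553857] -165.19449983571144 -0.03051234374029039 0.030172021501978098 tip [0.49711334 0.01309413] axis [0.58509204 0.03634814]
pin [245.32 166.24] [243 164   6   6  25] [ 0.5982186  -0.09343818  0.095     ]
[0.52065158 0.22035885 0.01      ]
[ 0.55287536 -0.15801583  0.01      ]
[ 0.77369534 -0.13680437  0.01      ]
```

View pics/crop.png

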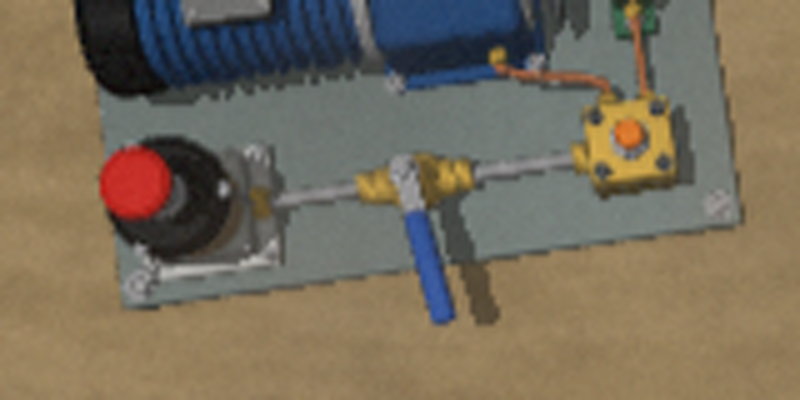

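Plunger (0.568, 0.165), valve axis about (0.584, 0.036) and pin (0.598, -0.093) fit the 260 mm spacing. The drive is yawed about 6.6° and the handle is about 8° open.

```bash
cat >> h.py <<'E'
def rows(targets,p0=None,y0=None):
    o=bot.get_obs(); p0=o['ee_pos'] if p0 is None else np.array(p0); y0=o['tcp_rot'][2] if y0 is None else y0
    B=R.from_euler('xyz',[180,0,y0],degrees=True)
    for x,y,z,w in targets:
        d=B.inv().apply(np.array([x,y,z])-p0)*1000; print(np.round(d,1),round(-(w-y0),1))
AX=np.array([.5842,.0362]); 
def push(th,r,off,z=.089):
    t=np.radians(th);d=np.array([np.cos(t),np.sin(t)]);n=np.array([d[1],-d[0]])
    return (*(AX+d*r+n*off),z,th+180)
E
python3 - <<'E'
from h import *
rows([(.518,.055,.19,15),(.518,.055,.089,15)])
E
```

```text
[ 505.6 -424.5   57.9] 5.0
[ 505.6 -424.5  158.9] 5.0
```

>>> carry_out:
  moves: "506 -425 0 0 0 5 0;506 -425 0 0 0 5 0;506 -425 0 0 0 5 0;506 -425 0 0 0 5 0;506 -425 0 0 0 5 0;506 -425 0 0 0 5 0;506 -425 0 0 0 5 0;506 -425 0 0 0 5 0;506 -425 0 0 0 5 0;506 -425 0 0 0 5 0;506 -425 0 0 0 5 0;506 -425 0 0 0 5 0;506 -425 0 0 0 5 0;506 -425 0 0 0 5 0;506 -425 58 0 0 5 0;506 -425 58 0 0 5 0;506 -425 58 0 0 5 0"

```text
time: 1.9
ee_pos: [0.5171, 0.055, 0.1891]
tcp_rot: [-180.0, 0.2, 15.0]
wrist_force: [0.6, -0.4, 0.8]
opening: 0.0
grasp_force: 0.0
```

```bash
python3 - <<'E'
from h import *
o=bot.get_obs();print(o['time'],o['ee_pos'],o['tcp_rot'],o['q'],o['opening'])
a=bot.camera('wrist');cv2.imwrite('pics/w1.png',cv2.cvtColor(a['img'],cv2.COLOR_RGB2BGR))
rows([(.518,.055,.089,15)])
E
```

```text
1.9 [0.51708687 0.05497    0.18912689] [-179.97274566    0.20496995   14.96190853] [ 6.07060675e+00  2.55197355e-01 -1.37477434e+00  8.85767476e+01
 -4.75332935e-03  1.71108756e+02] 3.912306851630218e-05
[ 0.000e+00 -1.000e-01  1.022e+02] -0.1
```

View pics/w1.png

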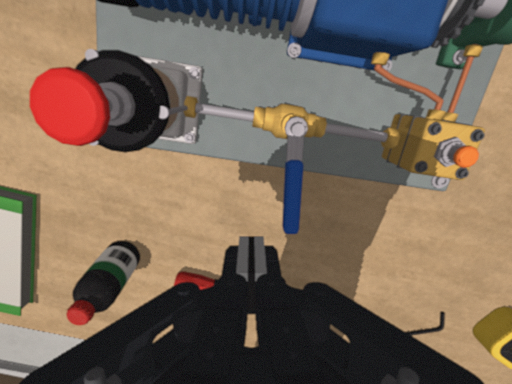

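The wrist view shows the closed tips at (251,245), beside the handle on the pump side. The handle runs from (295,130) to (291,232), and the way down is clear.

>>> carry_out:
  moves: "0 0 50 0 0 0 0;0 0 90 0 0 0 0;0 0 101 0 0 0 0;0 0 101 0 0 0 0"

```text
time: 2.35
ee_pos: [0.5183, 0.055, 0.0901]
tcp_rot: [-180.0, 0.0, 14.9]
wrist_force: [0.6, 0.7, -0.2]
opening: 0.0002
grasp_force: 0.0
```

```bash
python3 - <<'E'
from h import *
o=bot.get_obs();print(o['time'],o['ee_pos'],o['wrist_force'])
rows([push(t,.058,.016) for t in (-165,-157,-149,-141,-133,-125,-117,-109,-101,-93,-86)])
E
```

```text
2.35 [0.51826747 0.0550094  0.09009302] [ 0.56553493  0.70774915 -0.23518749]
[ 0.8 19.2  1.1] -0.1
[-0.8 27.5  1.1] -8.1
[-1.3 35.8  1.1] -16.1
[-0.6 44.2  1.1] -24.1
[ 1.2 52.4  1.1] -32.1
[ 4.2 60.3  1.1] -40.1
[ 8.2 67.6  1.1] -48.1
[13.2 74.4  1.1] -56.1
[19.1 80.3  1.1] -64.1
[25.8 85.4  1.1] -72.1
[32.1 89.1  1.1] -79.1
```

>>> carry_out:
  moves: "0 10 1 0 0 0 0;0 19 1 0 0 0 0;-1 27 1 0 0 -8 0;-1 36 1 0 0 -16 0;0 44 1 0 0 -24 0;1 52 1 0 0 -32 0;4 60 1 0 0 -40 0;8 68 1 0 0 -48 0;13 74 1 0 0 -56 0;19 80 1 0 0 -64 0;26 85 1 0 0 -72 0;32 89 1 0 0 -79 0;32 89 1 0 0 -79 0"

```text
time: 3.65
ee_pos: [0.5684, -0.0227, 0.0895]
tcp_rot: [-179.5, -0.1, 94.2]
wrist_force: [-28.0, 3.2, 12.9]
opening: 0.0002
grasp_force: 13.7
```

```bash
python3 - <<'E'
from h import *
o=bot.get_obs();print(o['time'],o['ee_pos'],o['tcp_rot'],o['wrist_force'])
a=bot.camera('wrist');cv2.imwrite('pics/w2.png',cv2.cvtColor(a['img'],cv2.COLOR_RGB2BGR))
E
```

```text
3.65 [ 0.56844943 -0.02273938  0.0895313 ] [-1.79510614e+02 -1.02296229e-01  9.42141444e+01] [-28.02802831   3.15852065  12.92736762]
```

View pics/w2.png

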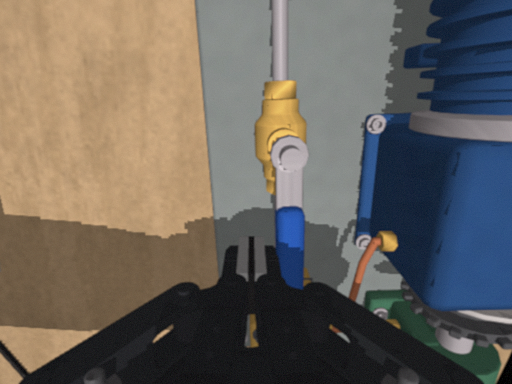

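The handle lies in line with the pipe and rests on its stop: its edge runs parallel from (290,155) to (290,285), with 28 N at the wrist. Next I back off, rise and go over the plunger.

>>> carry_out:
  moves: "0 -30 0 0 0 0 0;0 -30 -45 0 0 0 0;0 -30 -90 0 0 0 0;0 -30 -126 0 0 0 0;45 -10 -126 0 0 0 0;90 5 -126 0 0 0 0;135 13 -126 0 0 0 0;170 13 -126 0 0 0 0;188 13 -126 0 0 0 0;188 13 -126 0 0 0 0;188 13 -126 0 0 0 0"

```text
time: 4.8
ee_pos: [0.5724, 0.1654, 0.2151]
tcp_rot: [179.9, 0.0, 94.0]
wrist_force: [1.0, -0.6, -0.6]
opening: -0.0002
grasp_force: 0.0
```

```bash
python3 - <<'E'
from h import *
o=bot.get_obs();print(o['time'],o['ee_pos'],o['tcp_rot'],o['wrist_force'])
a=bot.camera('wrist');t=bot.camera('top');s=bot.camera('side')
im=np.vstack([cv2.resize(a['img'],(400,300)),np.zeros((0,400,3),'uint8')])
im=np.hstack([im,cv2.resize(t['img'][120:225,130:270],(400,300))])
im2=np.hstack([cv2.resize(s['img'][180:300,130:290],(400,300)),np.zeros((300,400,3),'uint8')])
cv2.imwrite('pics/m3.png',cv2.cvtColor(np.vstack([im,im2]),cv2.COLOR_RGB2BGR))
rows([(.5685,.1655,.183,94.2)])
E
```

```text
4.8 [0.5724432  0.16538302 0.21514713] [1.79938445e+02 1.63311764e-02 9.39804995e+01] [ 0.98363964 -0.5926101  -0.56112945]
[ 1.  -3.8 31.8] -0.3
```

View pics/m3.png

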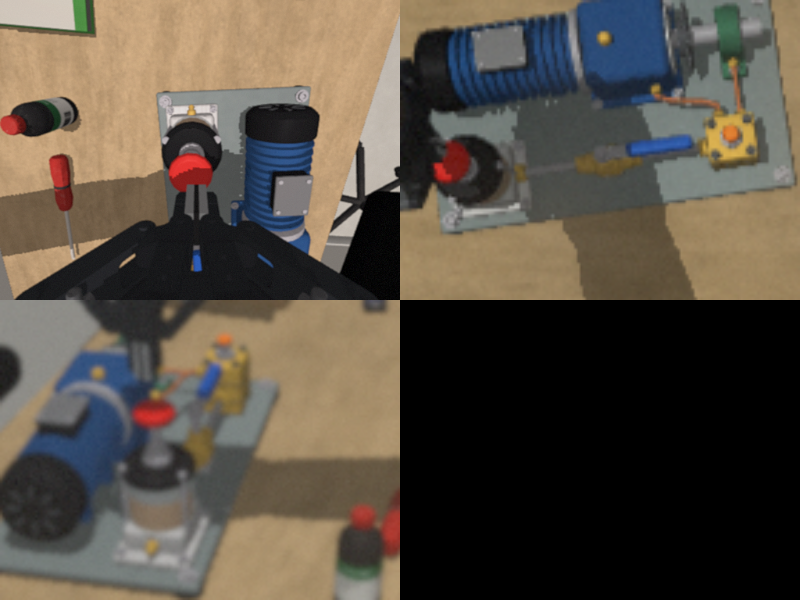

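The valve is seen open, with the blue handle in line with the pipe at (660,145) in the top crop. The tips stand above the red head, so I press the first stroke.

>>> carry_out:
  moves: "1 -4 15 0 0 0 0;1 -4 27 0 0 0 0;1 -4 35 0 0 0 0;1 -4 43 0 0 0 0;1 -4 50 0 0 0 0;1 -4 55 0 0 0 0;1 -4 57 0 0 0 0;1 -4 57 0 0 0 0"

```text
time: 5.75
ee_pos: [0.568, 0.166, 0.1609]
tcp_rot: [179.8, 0.0, 93.9]
wrist_force: [-8.8, -5.9, 24.8]
opening: 0.0
grasp_force: 12.4
```

>>> carry_out:
  moves: "0 0 -10 0 0 0 0;0 0 -20 0 0 0 0;0 0 -30 0 0 0 0;0 0 -30 0 0 0 0;0 0 -30 0 0 0 0;0 0 -30 0 0 0 0;0 0 -22 0 0 0 0;0 0 -15 0 0 0 0;0 0 -8 0 0 0 0;0 0 -3 0 0 0 0;0 0 0 0 0 0 0;0 0 0 0 0 0 0;0 0 -10 0 0 0 0;0 0 -20 0 0 0 0;0 0 -30 0 0 0 0;0 0 -30 0 0 0 0;0 0 -30 0 0 0 0;0 0 -30 0 0 0 0"

```text
time: 7.55
ee_pos: [0.5677, 0.1669, 0.186]
tcp_rot: [-179.9, 0.0, 94.0]
wrist_force: [0.1, 0.4, -0.4]
opening: -0.0001
grasp_force: 0.0
```

```bash
cat >> h.py <<'E'
def look(n):
    s=bot.camera('side');w=bot.camera('wrist');t=bot.camera('top');o=bot.get_obs();print(o['time'],o['ee_pos'],o['wrist_force'])
    im=np.hstack([cv2.resize(s['img'][185:265,165:255],(400,356),interpolation=2),cv2.resize(t['img'][150:190,225:270],(400,356),interpolation=2)])
    cv2.imwrite(n,cv2.cvtColor(im,cv2.COLOR_RGB2BGR))
    for c,(x0,x1,y0,y1) in((s,(205,240,185,215)),(t,(235,258,150,182))):
        h=cv2.cvtColor(c['img'],cv2.COLOR_RGB2HSV)[y0:y1,x0:x1].astype(int)
        p=np.argwhere((h[...,0]>3)&(h[...,0]<16)&(h[...,1]>150)&(h[...,2]>120))
        print(len(p),p.mean(0)[::-1]+[x0,y0])
    h=cv2.cvtColor(s['img'],cv2.COLOR_RGB2HSV)[215:240,175:210].astype(int); p=np.argwhere(((h[...,0]<6)|(h[...,0]>174))&(h[...,1]>150)&(h[...,2]>90)); print('plunger side',len(p),p.mean(0)[::-1]+[175,215])
    for pz in (.093,.105,.117):   # expected head-top pixel in side view by height
        P=rot(s['orientation']).T@(np.array([.598,-.0934,pz])-s['position']);q=np.array(s['mtx'])@(P*[1,-1,-1]);print(pz,q[:2]/q[2])
E
python3 -c "
from h import *
look('pics/l1.png')"
```

```text
7.7 [0.56781638 0.16685033 0.18652388] [-0.27920347 -0.08257027 -0.1361589 ]
15 [219.33333333 192.26666667]
31 [245.38709677 163.77419355]
plunger side 83 [191.07228916 226.37349398]
0.093 [219.30539389 197.15665406]
0.105 [219.16506618 193.39154063]
0.117 [219.02351183 189.59351534]
```

View pics/l1.png

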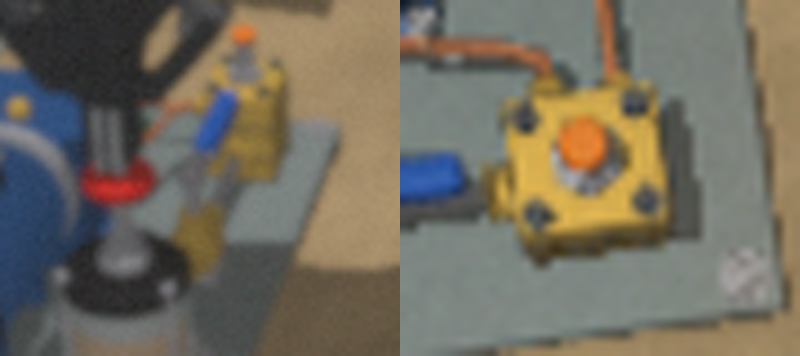

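The pin head in the side view is at (219,192), up from 0.095 to about 0.11 m high, and the plunger is back up. More strokes next.

>>> carry_out:
  moves: "0 0 8 0 0 0 0;0 0 15 0 0 0 0;0 0 22 0 0 0 0;0 0 28 0 0 0 0;0 0 30 0 0 0 0;0 0 30 0 0 0 0;0 0 20 0 0 0 0;0 0 10 0 0 0 0;0 0 0 0 0 0 0;0 0 0 0 0 0 0;0 0 0 0 0 0 0;0 0 8 0 0 0 0;0 0 15 0 0 0 0;0 0 22 0 0 0 0;0 0 28 0 0 0 0;0 0 30 0 0 0 0;0 0 30 0 0 0 0;0 0 20 0 0 0 0;0 0 10 0 0 0 0;0 0 0 0 0 0 0"

```text
time: 9.7
ee_pos: [0.5679, 0.1669, 0.187]
tcp_rot: [-180.0, 0.0, 94.0]
wrist_force: [-0.4, -0.1, -1.3]
opening: 0.0003
grasp_force: 0.0
```

>>> carry_out:
  moves: "0 0 0 0 0 0 0;0 0 0 0 0 0 0;0 0 8 0 0 0 0;0 0 15 0 0 0 0;0 0 22 0 0 0 0;0 0 28 0 0 0 0;0 0 30 0 0 0 0;0 0 30 0 0 0 0;0 0 20 0 0 0 0;0 0 10 0 0 0 0;0 0 0 0 0 0 0;0 0 0 0 0 0 0"

```text
time: 10.9
ee_pos: [0.5681, 0.167, 0.1876]
tcp_rot: [180.0, -0.0, 94.0]
wrist_force: [-0.3, -0.5, -0.7]
opening: 0.0002
grasp_force: 0.0
```

```bash
python3 -c "
from h import *
look('pics/l2.png')"
```

```text
11.05 [0.56767978 0.16682417 0.18593867] [ 0.21733886 -0.58401168 -0.13006837]
16 [219.1875 190.6875]
33 [245.         163.21212121]
plunger side 89 [190.98876404 226.33707865]
0.093 [219.30539389 197.15665406]
0.105 [219.16506618 193.39154063]
0.117 [219.02351183 189.59351534]
```

View pics/l2.png

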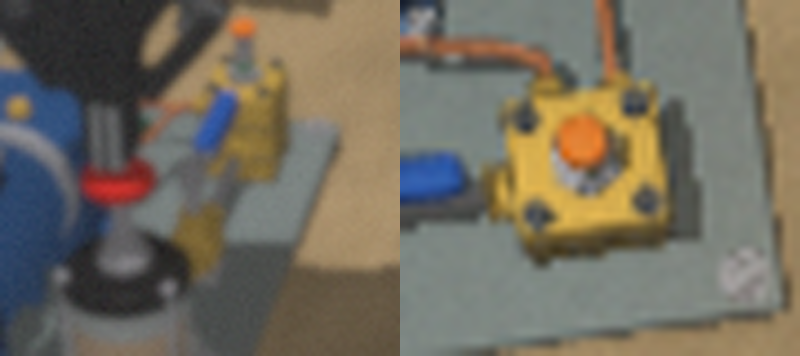

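The pin head rose to (219,190.7), about 5 mm more, and a greenish tint shows below it. I'll add two slower, fuller strokes to see whether it has saturated.

>>> carry_out:
  moves: "0 0 8 0 0 0 0;0 0 15 0 0 0 0;0 0 22 0 0 0 0;0 0 28 0 0 0 0;0 0 31 0 0 0 0;0 0 31 0 0 0 0;0 0 31 0 0 0 0;0 0 31 0 0 0 0"

```text
time: 11.85
ee_pos: [0.5682, 0.167, 0.1608]
tcp_rot: [179.7, -0.1, 94.0]
wrist_force: [-11.9, -3.5, 34.9]
opening: 0.0002
grasp_force: 17.7
```

>>> carry_out:
  moves: "0 0 -10 0 0 0 0;0 0 -20 0 0 0 0;0 0 -31 0 0 0 0;0 0 -33 0 0 0 0;0 0 -33 0 0 0 0;0 0 -33 0 0 0 0;0 0 -25 0 0 0 0;0 0 -17 0 0 0 0;0 0 -9 0 0 0 0;0 0 -3 0 0 0 0;0 0 0 0 0 0 0;0 0 0 0 0 0 0;0 0 -10 0 0 0 0;0 0 -20 0 0 0 0;0 0 -35 0 0 0 0;0 0 -60 0 0 0 0;0 0 -90 0 0 0 0;0 0 -90 0 0 0 0;0 0 -90 0 0 0 0"

```text
time: 13.75
ee_pos: [0.5682, 0.167, 0.2457]
tcp_rot: [180.0, 0.0, 94.0]
wrist_force: [-0.3, -0.1, -0.6]
opening: -0.0002
grasp_force: 0.0
```

```bash
python3 -c "
from h import *
look('pics/l3.png')
w=bot.camera('wrist')['img'];x=np.hstack([cv2.resize(w,(400,300)),cv2.resize(cv2.imread('pics/l3.png')[...,::-1],(400,300))]);cv2.imwrite('pics/l3b.png',cv2.cvtColor(x,cv2.COLOR_RGB2BGR))"
```

```text
13.9 [0.56762224 0.1668191  0.24452674] [ 0.16692154 -0.5219965  -0.96998759]
16 [219.1875 190.6875]
33 [245.60606061 163.18181818]
plunger side 126 [190.8015873  225.12698413]
0.093 [219.30539389 197.15665406]
0.105 [219.16506618 193.39154063]
0.117 [219.02351183 189.59351534]
```

View pics/l3.png

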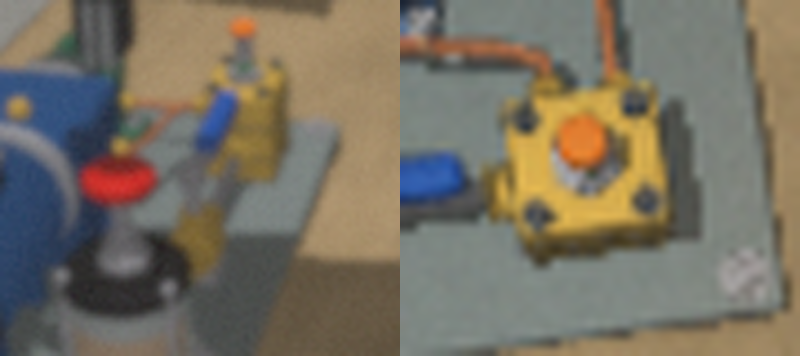

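The pin did not move with two further full strokes. Its head centre at 190.7 px fits a head top at 117 mm, the green tint shows below it, the plunger is up and the valve is open.

```bash
python3 -c "
from workcell import bot
print(bot.job_done())"
```

```text
the job is handed in; nothing more can be done
None
```

I handed the job in at about 14 s, with no verdict returned: the camera views show the valve open, the pin fully out (two more full strokes left it unmoved) and the plunger back up, with the arm clear of everything.

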